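Clip a brass door plate onto the engraving stand

TASK

Load the brass plate into the sloping engraving stand: first swing the stand's spring clip up until it stays open, then slide the plate down the slope under the stand's lip until its end is home against the stop, lying flat and straight on the board, and last bring the clip back down so that it presses on the plate. Leave the other things on the bench where they are.

Things in the scene. Friction and masses are not known exactly. Their poses are not given: they have to be found in the camera images.
- plate: Brass door-plate blank to be loaded, 140 (its x) x 54 (its y) x 6 mm (its z), about 0.36 kg, with a dark screw hole at each corner; all ends and faces are alike, so either end may go in first. Origin: centre of its underside. It starts lying flat on the rest block, roughly lengthwise.
- plate_mid (a point): The middle of the brass plate (half way through its thickness, 3 mm above its underside).
- rest: Fixed light-wood block on which the plate starts, 120 (x) x 34 (y) x 24 mm tall; the plate's long sides overhang it by about 10 mm each, so fingers can reach down beside it. Origin: centre of its underside.
- stand: Fixed wooden engraving stand that carries the sloping board. Origin: centre of the underside of its base, 210 (x) x 100 (y) x 14 mm. The board rises along its x at 25 degrees; x points up-slope, roughly away from the robot.
- bed: Sloping board of the stand, 40 mm wide (the plate overhangs it 7 mm each side), 14 mm thick, 150 mm long above the stop. Origin: on its top surface, on the centre line, at the foot of the stop that the plate's lower end must meet; x points up the slope (25 degrees), z square to the surface. The loaded plate's middle lies at x = 70, y = 0, z = 3 mm.
- pocket (a point): Mouth of the fixed dark-steel pocket at the board's low end, 20 mm up-slope of the stop, on the board's surface and centre line. The plate's end slides in here, under a lip 11.8 mm above the surface (lip top 17.8 mm) that reaches from the stop to this mouth. Side cheeks, 60 mm apart inside, 72 mm outside, run from the stop to 40 mm up-slope.
- clip (a joint): Angle of the sprung steel clip, rad: 0 = shut (as it starts), 1.45 = fully open. Hinged above the lip; its free end swings up and towards the stand's low end. An over-centre spring of up to 0.3 N m pushes it shut below 0.7 rad and open above, so it stays open; about 4 N at the bar moves it. Lying on the loaded plate it reads about 0.05.
- clip_bar (a point): Middle of the clip's round crossbar handle, 12 mm dia., 120 mm long along the board's y, 90 mm from the hinge line. Its outer 40 mm at either end stand free beside board and clip strip (34 mm wide) and can be pinched from above, fingers up- and down-slope of it; it turns between them. Shut, it is 85 mm up-slope of the stop, 32 mm square above the board.
- clip_hinge (a point): Middle of the clip's hinge line, which runs along the board's y: 5 mm down-slope of the stop, 26 mm square above the board's surface. The clip's pressing ridge is 55 mm up-slope of the stop.
- spool: Bystander: copper wire spool standing on its flange, 52 mm dia., 34 mm tall. Origin: centre of its underside.
- mallet: Bystander: wooden mallet lying flat along its x, handle 20 mm thick, head 42 mm dia. x 75 mm, 206 mm long, 42 mm high. Origin: centre of its underside below the handle-head axis.
- jar: Bystander: glass jar, 64 mm dia., 85 mm tall. Origin: centre of its underside.
- bench_block: Bystander: square steel block, 75 x 75 x 20 mm. Origin: centre of its underside.
- mug: Bystander: white mug, 80 mm dia., 85 mm tall. Origin: centre of its underside.
- driver: Bystander: screwdriver lying flat, 190 mm long. Origin: centre of its underside.
- dish: Bystander: shallow blue bowl, 100 mm dia., 28 mm tall. Origin: centre of its underside.

How it is judged:
By the outcome, as a careful person would: the job done as asked, in the order asked, and still so for the second after the job is handed in, with the robot touching nothing.
It also fails if it takes over 72 s, if anything falls off the work surface, if the arm or the gripper's body presses on something with over 40 N, if the wrist force passes 120 N, or if a joint passes its speed limit or range.

ROBOT

A 6-joint arm with a two-finger parallel gripper is mounted at the origin on the work surface. World frame = base frame: x ahead of the robot, y to its left, z up, the work surface at z = 0. Lengths are in mm, angles in rad, forces in N, time in s.
With the tool pointing down it reaches from about 275 to 1000 mm from the base axis. Payload 8.4 kg.
Tool frame: the origin (TCP) lies on the mounting face of the last link; the fingertips stand 173 mm ahead of it and the grasp point (between the pads) lies 155 mm ahead of it; z points along the fingers, y is the line along which they close (so a half turn about z gives the same grasp; the last joint's range is limited). The gripper opens to 85 mm and grips with 20 to 120 N. Pads are 22 mm wide; open, the fingers measure 114 mm over their backs; the gripper's body (76 mm by 85 mm) begins 54 mm behind the grasp point. The pads swing forward as they close: fully open they stand 13 mm farther back than shut.
Start: joints at [1.234, 0.353, 1.633, -0, 1.155, -0.002], TCP at [205.362, 590.302, 404.681] pointing down, gripper open.
Joint ranges: [-2.63, 2.63], [-0.92, 2.1], [0.06, 2.66], [-1.3, 4.44], [0, 2.69], [-3.02, 3.02]. Speed limits (rad/s): [2.22, 2.22, 2.79, 3.14, 3.14, 3.14].

INTERFACE

Orientations are given as [roll, pitch, yaw] about the fixed x, y, z axes, in that order (R = Rz(yaw) Ry(pitch) Rx(roll)).
In Python, from rig import r gives the robot as it stands.
- The arm moves only by the tool apply_moves, never from a script. Its argument "deltas" is a list of rows, each an object with "claw": the gripper command: -1 is fully open, 1 is shut, values between are in proportion; "delta_pos": the shift along the tool's x, y, z in cm, a list of three; "yaw": the turn about the tool's z in rad. In form: [{"claw": claw, "delta_pos": [tx, ty, tz], "yaw": yaw}, ...]. A call has 1 to 8 rows; each row shifts and turns the commanded pose from where the row before left it, along the tool's axes as they then stand; what a row does not reach is not made up. A row lasts 1/8 s, in which the tool goes at most 62.5 mm and 10.7 degrees, less where a joint would pass 70% of its speed; a pose out of reach is approached as far as the arm can. A call with a gripper value outside its range is refused whole. The fingers move at their own pace and stop on an object; "grip_force" is the grip in N (left out, the last holds). Time passes only in rows, so rows that do not move let the fingers close. It gives the time, the measured TCP pose, the force, the opening and the grip force at its end, in the units of the state.
- r.sense(): the state, without advancing time (a new reading comes with each control period).
- r.grab_frame(name): name is "scene" or "top"; returns a dict with "img" (384x512x3 uint8, blue, green, red), "z_map" (384x512 float32, mm along the optical axis (not along the pixel's ray), 0 where there is no reading), "fx", "fy", "cx", "cy" (pixels), "eye" and "rotation" of the camera in the world. Camera axes: x right, y up, looking along -z (the intrinsics and any distortion apply to the point x, -y, -z); pixel columns grow to the right and rows downward; lengths in mm; the calibration is good to about 2 mm. A picture is of the moment at which its call begins.
- r.sign_off(): hands the job in; it is judged then, once.
The state is a dict: "clock": time; "qpos": joint angles; "qvel": joint speeds; "joint_efforts": joint torques, N m; "eef_pos": TCP position; "tcp_rot": TCP orientation; "contact_force": force on the tool from outside, world axes, zero at the start; "wrist_torque": the same for the moment, N m; "opening": opening from 0.0 (shut) to 1.0 (fully open); "grasp_force": force on a finger pad.
Only numpy, scipy, OpenCV 4.12 (cv2) and the standard library are available. Lean on these libraries where they do the work, as an engineer would, in place of code of your own. Each camera call takes 0.05 s, during which the arm holds its last target. There are 200 camera calls.

## Working session

There is one attempt and no reset: what is moved stays moved. The work goes in short steps, Python scripts to look and compute and a tool call to move; the robot and the scene stay as the last step left them, time stands still between calls to the robot, and variables do not carry over. Pictures are saved under pics/ and viewed, at most 10 in all, crops included, and the job is handed in when it is done.

Besides the shell and the picture viewer there is one more tool, called after "Call:" as name([rows], argument=value, ...), one row to a line, values as JSON. apply_moves: Moves the arm, as the interface text tells. Its arguments: {"type":"object","properties":{"deltas":{"type":"array"},"grip_force":{"type":"number"}},"required":["deltas"]}

```bash
ls; mkdir -p pics; cat > h.py <<'E'
import numpy as np, cv2
from scipy.spatial.transform import Rotation as R
from rig import r
def cloud(f):
    z=f["z_map"]; v,u=np.mgrid[:z.shape[0],:z.shape[1]]
    p=np.stack([(u-f["cx"])/f["fx"]*z,-(v-f["cy"])/f["fy"]*z,-z],-1)
    w=p@np.array(f["rotation"]).T+np.array(f["eye"]); w[z==0]=np.nan
    return w
E
python3 - <<'E'
from h import *
for n in("top","scene"):
    f=r.grab_frame(n); cv2.imwrite(f"pics/{n}0.png",f["img"]); np.savez(f"{n}0.npz",w=cloud(f),img=f["img"])
    print(n,{k:np.round(f[k],3).tolist() if k!="img" else 0 for k in f if k not in("img","z_map")})
print(r.sense())
E
```

```text
picsTraceback (most recent call last):
  File "<stdin>", line 3, in <module>
  File "h.py", line 7, in cloud
    w=p@np.array(f["rotation"]).T+np.array(f["eye"]); w[z==0]=np.nan
      ~~~~~~~~~~~~~~~~~~~~~~~~~~~^~~~~~~~~~~~~~~~~~~
ValueError: operands could not be broadcast together with shapes (384,512) (3,)
```

View pics/top0.png

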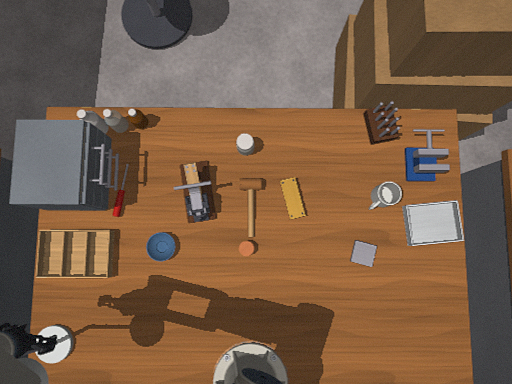

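The top view shows the stand at about (197,192), the plate at (292,198), the mallet between them, and the robot base at (250,380).

```bash
python3 - <<'E'
from h import *
for n in("top","scene"):
    f=r.grab_frame(n); print(n,{k:np.array(f[k]).tolist() for k in f if k not in("img","z_map")})
    cv2.imwrite(f"pics/{n}1.png",f["img"]); np.savez(f"{n}0.npz",**f)
print(r.sense())
E
```

```text
top {'fx': 401.4874698805747, 'fy': 401.4874698805747, 'cx': 255.93946705341963, 'cy': 192.32733433468658, 'eye': [451.7121304073463, -12.102796816980641, 1414.0713644045418], 'rotation': [0.12948357813757005, -0.005471913571898357, -1.5675694886835747]}
scene {'fx': 384.9331081708364, 'fy': 384.9331081708364, 'cx': 255.96401333435102, 'cy': 188.70497857027354, 'eye': [1254.6518228170198, -831.640810777452, 890.0541956752335], 'rotation': [0.9299854236836772, -0.008077480865485986, 0.6645889000733728]}
{'clock': 0.15, 'qpos': array([ 1.23360008e+00,  3.53536090e-01,  1.63393535e+00, -8.40098544e-06,
        1.15522391e+00, -2.40346581e-03]), 'qvel': array([ 0.00072025, -0.00058455, -0.00310492,  0.00118352,  0.00104602,
        0.00059815]), 'joint_efforts': array([ 1.61177559e-04, -6.05640435e+01, -3.42336166e+01, -3.41682608e-05,
        6.24759385e-03, -5.30541320e-05]), 'eef_pos': array([205.30625591, 590.13976457, 404.11662763]), 'tcp_rot': array([-3.14048994e+00,  5.03187619e-06,  2.80680327e+00]), 'contact_force': array([-0.13937693, -0.14592929, -0.11420954]), 'wrist_torque': array([ 0.00711923,  0.01027052, -0.00184703]), 'grasp_force': 0.0, 'opening': 1.0030568729501639}
```

View pics/scene1.png

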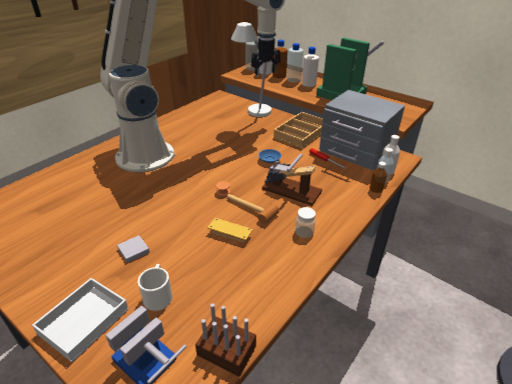

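The scene view shows the plate on its rest at (230,231), the stand at (292,185), the mallet at (255,207), and the jar at (306,222). Now I'll build the cloud and measure both.

```bash
sed -i 's/w=p@np.array(f\["rotation"\]).T/w=p@R.from_euler("xyz",f["rotation"]).as_matrix().T/' h.py
python3 - <<'E'
from h import *
F={n:dict(np.load(n+"0.npz")) for n in("top","scene")}
W={n:cloud(F[n]) for n in F}
f=F["top"];w=W["top"]
print("table top",[w[300,c].round(1).tolist() for c in(150,400)],[w[130,300].round(1).tolist()], "scene",W["scene"][200,150].round(1).tolist(),W["scene"][250,330].round(1).tolist())
def hue(n): return cv2.cvtColor(F[n]["img"],cv2.COLOR_BGR2HSV)
for n,(a,b,c,d) in (("top",(170,225,275,310)),("scene",(215,250,200,260))):
    h=hue(n); ww=W[n]; m=np.zeros(ww.shape[:2],bool); m[a:b,c:d]=1
    p=ww[m]; p=p[(p[:,2]>22)&(p[:,2]<40)]
    rc=cv2.minAreaRect(p[:,:2].astype(np.float32)); print(n,"plate n",len(p),rc,"zmed",np.median(p[:,2]),"mean",p.mean(0), "box",cv2.boxPoints(rc).round(1).tolist())
for n,(a,b,c,d) in (("top",(155,230,165,220)),("scene",(145,205,255,330))):
    p=W[n][a:b,c:d].reshape(-1,3)
    for lo,hi in((9,19),(19,50),(50,70),(70,95),(95,140)):
        q=p[(p[:,2]>lo)&(p[:,2]<hi)&(p[:,1]<300)]
        if len(q)>8:
            print(n,lo,hi,len(q),cv2.minAreaRect(q[:,:2].astype(np.float32)),q.mean(0).round(1))
for n,(a,b,c,d) in (("top",(150,235,170,225)),("scene",(145,210,255,330))):
    cv2.imwrite(f"pics/{n}_st.png",cv2.resize(F[n]["img"][a:b,c:d],None,fx=7,fy=7,interpolation=cv2.INTER_CUBIC))
E
```

```text
table top [[262.3, 342.7, -0.3], [264.6, -515.4, 1.1]] [[864.4, -178.3, 0.2]] scene [265.0, -191.3, 3.8] [911.1, 1.6, 0.8]
top plate n 617 ((613.1365356445312, -143.16160583496094), (139.6070098876953, 54.74246597290039), 14.319778442382812) zmed 29.744975622322045 mean [ 612.73876062 -143.39527422   29.71017755] box [[538.7000122070312, -133.89999389648438], [552.2999877929688, -186.89999389648438], [687.5, -152.39999389648438], [674.0, -99.4000015258789]]
scene plate n 531 ((603.748291015625, -112.9863510131836), (139.68946838378906, 128.2597198486328), 16.4288330078125) zmed 31.034936641149557 mean [ 615.75754524 -144.4546325    30.91978317] box [[518.5999755859375, -71.19999694824219], [554.9000244140625, -194.3000030517578], [688.9000244140625, -154.6999969482422], [652.5999755859375, -31.700000762939453]]
top 9 19 593 ((646.599853515625, 190.15634155273438), (228.90277099609375, 99.78521728515625), 9.509632110595703) [649.6 178.2  13.5]
top 19 50 95 ((632.284912109375, 180.11917114257812), (198.4500274658203, 93.08799743652344), 18.807170867919922) [566.4 172.8  28.8]
top 50 70
[... 372 characters left out ...]
72) [659.7 191.7 117. ]
scene 9 19 689 ((570.4531860351562, 197.45677185058594), (161.23133850097656, 356.0141906738281), 80.51728820800781) [646.8 180.3  15.1]
scene 19 50 212 ((540.2567749023438, 185.637939453125), (191.92959594726562, 351.334716796875), 65.3857421875) [589.4 188.4  30.4]
scene 50 70 94 ((619.6495971679688, 173.65304565429688), (166.5886993408203, 54.32497024536133), 10.877811431884766) [634.1 167.   61.3]
scene 70 95 322 ((619.6429443359375, 182.9620819091797), (163.37420654296875, 76.61225891113281), 9.0127534866333) [611.2 170.5  85.2]
scene 95 140 272 ((637.6370849609375, 184.5489501953125), (159.9198455810547, 111.4948501586914), 32.89554977416992) [663.7 185.6 116.6]
```

View pics/top_st.png

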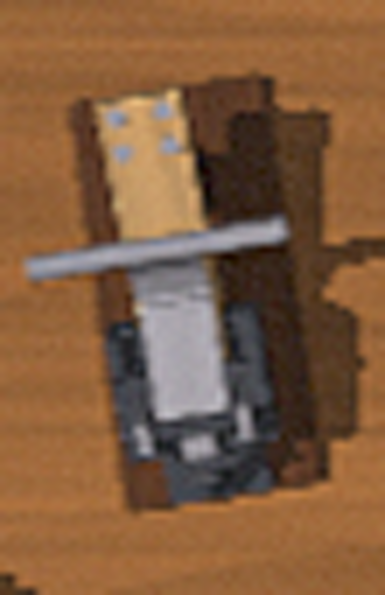

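View pics/scene_st.png

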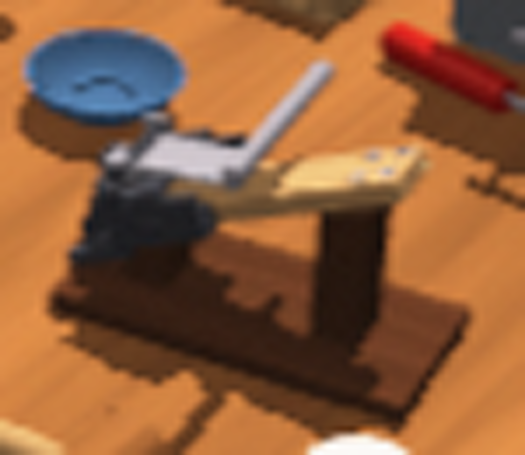

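The crops show a clear crossbar running from full-image (174,188) to (211,183) in top. The board end is at (184–196,163), and the pocket and hinge are near (197,212). I'll fit the bed frame from these.

```bash
python3 - <<'E'
from h import *
F={n:dict(np.load(n+"0.npz")) for n in("top","scene")}
B={"top":(150,235,165,225),"scene":(145,210,255,330)}
for n in F:
    a,b,c,d=B[n]; w=cloud(F[n])[a:b,c:d].reshape(-1,3); im=F[n]["img"][a:b,c:d].reshape(-1,3)
    hs=cv2.cvtColor(im[None],cv2.COLOR_BGR2HSV)[0]
    # board: light wood, high
    m=(hs[:,1]>70)&(hs[:,0]<25)&(hs[:,2]>110)&(w[:,2]>75)&(w[:,1]<260)
    p=w[m]; c0=np.median(p,0); 
    for _ in range(3):
        u,s,v=np.linalg.svd(p-p.mean(0),full_matrices=False); nn=v[2]*np.sign(v[2,2]); 
        k=abs((p-p.mean(0))@nn)<4; p=p[k]
    print(n,"board",len(p),p.mean(0).round(1),"normal",nn.round(3),"tilt",np.degrees(np.arccos(nn[2])).round(1),"yaw",np.degrees(np.arctan2(-nn[1],-nn[0])).round(1), "zmax",p[:,2].max().round(1))
    rc=cv2.minAreaRect(p[:,:2].astype(np.float32));print("  rect",np.round(rc[0],1),np.round(rc[1],1),round(rc[2],1))
    # bar: grey, high
    g=(hs[:,1]<60)&(w[:,2]>105)&(w[:,1]<265)
    q=w[g]; vx,vy,x0,y0=cv2.fitLine(q[:,:2].astype(np.float32),cv2.DIST_HUBER,0,.01,.01).ravel()
    t=(q[:,:2]-[x0,y0])@[vx,vy]; o=(q[:,:2]-[x0,y0])@[-vy,vx]; k=abs(o)<8
    mid=np.array([x0,y0])+(t[k].min()+t[k].max())/2*np.array([vx,vy])
    print("  bar n",k.sum(),"len",np.ptp(t[k]).round(1),"mid",mid.round(1),"dir",np.degrees(np.arctan2(vy,vx)).round(1),"z",np.percentile(q[k,2],[10,50,90]).round(1),"o",np.percentile(o[k],[5,50,95]).round(1))
    # base
    m=(abs(w[:,2]-14)<4)&(hs[:,2]<120)&(w[:,1]<245)&(w[:,0]>500)
    print("  base",m.sum(),cv2.minAreaRect(w[m][:,:2].astype(np.float32)))
w=cloud(F["top"]);z=w[...,2]
# obstacles summary
for nm,(a,b,c,d) in dict(mallet=(175,240,235,265),jar=(130,155,235,260),spool=(240,257,238,258),dish=(230,262,145,180),driver=(185,218,108,130),mug=(180,212,370,405),shelfbox=(110,220,90,150)).items():
    p=w[a:b,c:d].reshape(-1,3);p=p[p[:,2]>6]; print(nm,p.min(0).round(),p.max(0).round())
E
```

```text
top board 162 [680.9 195.8 112.7] normal [-0.374 -0.17   0.912] tilt 24.2 yaw 24.5 zmax 128.7
  rect [659.8 195.1] [ 49.4 111. ] 89.8
  bar n 151 len 116.5 mid [640.4 187.5] dir -80.4 z [120.  133.1 137.6] o [-5.9 -0.5  5.7]
  base 503 ((637.6224975585938, 187.42233276367188), (210.29150390625, 97.35867309570312), 9.509632110595703)
scene board 102 [664.3 186.2 106.6] normal [-0.301 -0.319  0.899] tilt 26.0 yaw 46.7 zmax 129.7
  rect [699.9 156. ] [ 99.7 269.1] 50.0
  bar n 63 len 122.0 mid [642.1 187.1] dir -80.5 z [129.4 134.9 138.4] o [-4.3  0.   3.6]
  base 590 ((639.2314453125, 184.87384033203125), (205.90414428710938, 99.38969421386719), 9.335273742675781)
mallet [481. -48.   6.] [694.  54.  50.]
jar [768. -15.   7.] [846.  52.  92.]
spool [413. -10.   7.] [464.  41.  42.]
dish [395. 251.   6.] [501. 364.  34.]
driver [548. 428.   6.] [659. 501. 120.]
mug [ 569. -537.    6.] [ 677. -406.   92.]
shelfbox [539. 356.   6.] [919. 558. 202.]
```

Call:
apply_moves([
  {"claw":-1,"delta_pos":[-3.4,-2.3,0],"yaw":0},
  {"claw":-1,"delta_pos":[-3.4,-2.3,0],"yaw":0},
  {"claw":-1,"delta_pos":[-3.4,-2.3,0],"yaw":0},
  {"claw":-1,"delta_pos":[-3.4,-2.3,0],"yaw":0},
  {"claw":-1,"delta_pos":[-3.4,-2.3,0],"yaw":0},
  {"claw":-1,"delta_pos":[-3.4,-2.3,0],"yaw":0},
  {"claw":-1,"delta_pos":[-3.4,-2.3,0],"yaw":0},
  {"claw":-1,"delta_pos":[-3.4,-2.3,0],"yaw":0},
])

```text
clock: 1.15
eef_pos: [402.4, 326.0, 404.6]
tcp_rot: [-3.141, -0.0, 2.807]
contact_force: [0.6, 0.1, -0.4]
opening: 1.0
grasp_force: 0.0
```

Call:
apply_moves([
  {"claw":-1,"delta_pos":[0,0,0],"yaw":0.18},
  {"claw":-1,"delta_pos":[0,0,0],"yaw":0.18},
  {"claw":-1,"delta_pos":[0,0,0],"yaw":0.18},
  {"claw":-1,"delta_pos":[0,0,0],"yaw":0.18},
  {"claw":-1,"delta_pos":[0,0,0],"yaw":0.18},
  {"claw":-1,"delta_pos":[0,0,0],"yaw":0.17},
])

```text
clock: 1.9
eef_pos: [401.7, 327.0, 404.5]
tcp_rot: [-3.141, 0.0, 1.731]
contact_force: [-0.2, 0.2, -0.1]
opening: 1.002
grasp_force: 0.0
```

```bash
cat >> h.py <<'E'
YB=np.radians(9.5); BO=np.array([578.4,176.8,66.]); SL=np.radians(25)
def bed(x,y,z):  # bed -> world
    return BO+R.from_euler("zy",[YB,-SL]).apply([x,y,z])
def to(p,yaw=None):  # p: grasp point target (155 ahead of TCP), tool down
    s=r.sense(); rot=R.from_euler("xyz",s["tcp_rot"]); d=np.array(p)+[0,0,155]-s["eef_pos"]
    y=s["tcp_rot"][2]; print("clock",round(s["clock"],2),"grasp",(s["eef_pos"]-[0,0,155]).round(1),"rpy",s["tcp_rot"].round(3),"F",s["contact_force"].round(1),"open",round(s["opening"],3),"gf",round(s["grasp_force"],1))
    print("  tool delta cm",(rot.inv().apply(d)/10).round(2),"|d|",np.linalg.norm(d).round(1), "yawrow",None if yaw is None else round(-(yaw-y),3))
E
python3 - <<'E'
from h import *
print(bed(85,0,32),bed(85,42,32),bed(70,0,3))
p=bed(85,42,32)
to(p+[0,0,60],YB+np.pi/2)
E
```

```text
[640.8558729  190.8290465  130.43174524] [634.57334782 232.25304176 127.50215568] [639.70362768 188.35333241  97.89648482]
clock 1.9 grasp [401.7 327.  249.5] rpy [-3.141  0.     1.731] F [-0.2  0.2 -0.1] open 1.002 gf 0.0
  tool delta cm [-13.07  21.48   6.2 ] |d| 258.9 yawrow -0.006
```

Call:
apply_moves([
  {"claw":-0.2,"delta_pos":[-1.9,3.05,0],"yaw":0},
  {"claw":-0.2,"delta_pos":[-1.9,3.05,0],"yaw":0},
  {"claw":-0.2,"delta_pos":[-1.9,3.05,0],"yaw":0},
  {"claw":-0.2,"delta_pos":[-1.9,3.05,1.2],"yaw":0},
  {"claw":-0.2,"delta_pos":[-1.9,3.05,1.2],"yaw":0},
  {"claw":-0.2,"delta_pos":[-1.9,3.05,1.2],"yaw":0},
  {"claw":-0.2,"delta_pos":[-1.9,3.05,1.2],"yaw":0},
  {"claw":-0.2,"delta_pos":[0,0,1.2],"yaw":0},
])

```text
clock: 2.9
eef_pos: [636.0, 230.1, 343.7]
tcp_rot: [3.141, 0.0, 1.735]
contact_force: [0.0, 1.0, -0.6]
opening: 0.599
grasp_force: 0.0
```

```bash
sed -i 's/"zy"/"ZY"/' h.py
python3 - <<'E'
from h import *
p=bed(85,42,32);print(p)
to(p,YB+np.pi/2)
f=r.grab_frame("scene");cv2.imwrite("pics/s2.png",cv2.resize(f["img"][110:220,230:350],None,fx=5,fy=5,interpolation=cv2.INTER_CUBIC))
E
```

```text
[634.10934402 228.70656112 130.92440143]
clock 2.9 grasp [636.  230.1 188.7] rpy [3.141 0.    1.735] F [ 0.   1.  -0.6] open 0.599 gf 0.0
  tool delta cm [-0.11 -0.21  5.78] |d| 57.8 yawrow -0.002
```

View pics/s2.png

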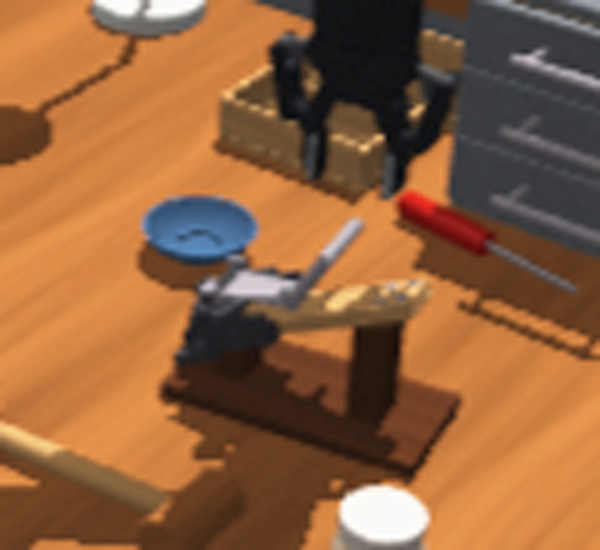

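The fingers straddle the far end of the bar: tips at crop (315,175) and (390,190), bar end at (355,225). I'll go down and pinch.

Call:
apply_moves([
  {"claw":-0.2,"delta_pos":[-0.1,-0.2,2.0],"yaw":0},
  {"claw":-0.2,"delta_pos":[0,0,2.0],"yaw":0},
  {"claw":-0.2,"delta_pos":[0,0,1.6],"yaw":0},
  {"claw":0.4,"delta_pos":[0,0,0],"yaw":0},
  {"claw":0.8,"delta_pos":[0,0,0],"yaw":0},
  {"claw":1,"delta_pos":[0,0,0],"yaw":0},
  {"claw":1,"delta_pos":[0,0,0],"yaw":0},
  {"claw":1,"delta_pos":[0,0,0],"yaw":0},
], grip_force=25)

```text
clock: 3.95
eef_pos: [633.7, 230.2, 290.0]
tcp_rot: [3.137, -0.001, 1.737]
contact_force: [6.0, 0.9, -0.8]
opening: 0.125
grasp_force: 25.9
```

```bash
python3 -c "
from h import *
to(bed(85,42,32),YB+np.pi/2)"
```

```text
clock 3.95 grasp [633.7 230.2 135. ] rpy [ 3.137e+00 -1.000e-03  1.737e+00] F [ 6.   0.9 -0.8] open 0.125 gf 25.9
  tool delta cm [-0.16  0.01  0.41] |d| 4.4 yawrow 0.0
```

Call:
apply_moves([
  {"claw":1,"delta_pos":[0,-0.91,-1.34],"yaw":0},
  {"claw":1,"delta_pos":[0,-1.13,-1.16],"yaw":0},
  {"claw":1,"delta_pos":[0,-1.32,-0.94],"yaw":0},
  {"claw":1,"delta_pos":[0,-1.46,-0.68],"yaw":0},
])

```text
clock: 4.45
eef_pos: [587.3, 222.4, 333.5]
tcp_rot: [3.131, -0.001, 1.737]
contact_force: [8.0, -0.0, 6.6]
opening: 0.125
grasp_force: 24.6
```

Call:
apply_moves([
  {"claw":1,"delta_pos":[0,-1.57,-0.41],"yaw":0},
  {"claw":1,"delta_pos":[0,-1.61,-0.13],"yaw":0},
  {"claw":1,"delta_pos":[0,-1.61,0.17],"yaw":0},
  {"claw":1,"delta_pos":[0,-1.1,0.28],"yaw":0},
  {"claw":1,"delta_pos":[0,0,0],"yaw":0},
])

```text
clock: 5.08
eef_pos: [525.2, 212.1, 330.4]
tcp_rot: [-3.138, 0.0, 1.737]
contact_force: [-6.4, -0.4, 8.5]
opening: 0.129
grasp_force: 26.7
```

Call:
apply_moves([
  {"claw":-0.3,"delta_pos":[0,0,0],"yaw":0},
  {"claw":-0.3,"delta_pos":[0,0,0],"yaw":0},
  {"claw":-0.3,"delta_pos":[0,0,0],"yaw":0},
  {"claw":-0.3,"delta_pos":[0,0,-2],"yaw":0},
  {"claw":-0.3,"delta_pos":[0,0,-2.5],"yaw":0},
  {"claw":-0.3,"delta_pos":[0,0,-2.5],"yaw":0},
  {"claw":-1,"delta_pos":[-3,0,-1],"yaw":0.18},
  {"claw":-1,"delta_pos":[-3,0,0],"yaw":0.18},
])

```text
clock: 6.08
eef_pos: [532.0, 152.3, 411.7]
tcp_rot: [3.14, -0.001, 1.372]
contact_force: [-0.2, -0.3, -0.2]
opening: 0.994
grasp_force: 0.0
```

```bash
python3 - <<'E'
from h import *
to([614,-143.7,90],np.radians(14.3))
for n in("top","scene"):
    f=r.grab_frame(n);np.savez(n+"1.npz",**f)
cv2.imwrite("pics/s3.png",cv2.resize(f["img"][90:220,230:350],None,fx=4,fy=4,interpolation=cv2.INTER_CUBIC))
E
```

```text
clock 6.08 grasp [532.  152.3 256.7] rpy [ 3.140e+00 -1.000e-03  1.372e+00] F [-0.2 -0.3 -0.2] open 0.994 gf 0.0
  tool delta cm [-27.4   13.86  16.68] |d| 349.4 yawrow 1.122
```

View pics/s3.png

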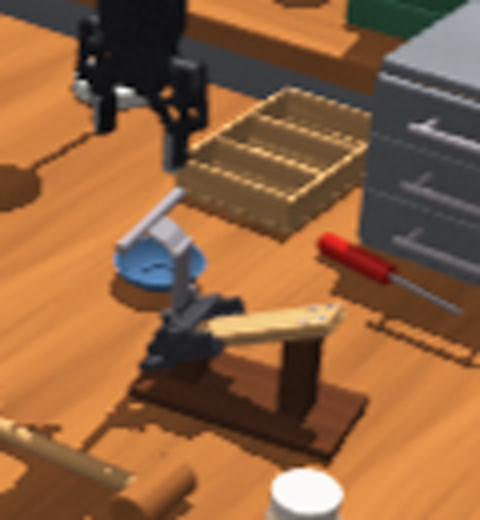

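The clip stays open, with its bar up at crop (150,217). I'll move towards the plate and refine the bed frame from the unobstructed board.

Call:
apply_moves([
  {"claw":-1,"delta_pos":[-3.43,1.75,0],"yaw":0},
  {"claw":-1,"delta_pos":[-3.43,1.75,0],"yaw":0},
  {"claw":-1,"delta_pos":[-3.43,1.75,0],"yaw":0},
  {"claw":-1,"delta_pos":[-3.43,1.75,0],"yaw":0},
  {"claw":-1,"delta_pos":[-3.43,1.75,1.5],"yaw":0},
  {"claw":-1,"delta_pos":[-3.43,1.75,1.5],"yaw":0},
  {"claw":-1,"delta_pos":[-3.43,1.75,1.5],"yaw":0},
  {"claw":-1,"delta_pos":[-3.43,1.75,1.5],"yaw":0},
])

```text
clock: 7.18
eef_pos: [616.5, -144.3, 350.0]
tcp_rot: [-3.142, -0.0, 1.379]
contact_force: [-0.5, 0.7, 0.2]
opening: 1.001
grasp_force: 0.0
```

Call:
apply_moves([
  {"claw":-1,"delta_pos":[0,0,1.5],"yaw":0.18},
  {"claw":-1,"delta_pos":[0,0,1.5],"yaw":0.18},
  {"claw":-1,"delta_pos":[0,0,1.5],"yaw":0.18},
  {"claw":-1,"delta_pos":[0,0,1.5],"yaw":0.18},
  {"claw":-1,"delta_pos":[0,0,1],"yaw":0.18},
  {"claw":-1,"delta_pos":[0,0,1],"yaw":0.18},
  {"claw":-1,"delta_pos":[0,0,0],"yaw":0.05},
  {"claw":-1,"delta_pos":[0,0,0],"yaw":0},
])

```text
clock: 8.18
eef_pos: [616.2, -143.1, 270.3]
tcp_rot: [-3.141, 0.0, 0.249]
contact_force: [0.8, 0.4, 0.9]
opening: 1.0
grasp_force: 0.0
```

```bash
python3 - <<'E'
from h import *
to([623.7,-141.2,27],np.radians(14.3))
Rb=R.from_euler("ZY",[YB,-SL])
for n in("top","scene"):
    f=dict(np.load(n+"1.npz")); w=cloud(f); hs=cv2.cvtColor(f["img"],cv2.COLOR_BGR2HSV)
    b=Rb.inv().apply((w-BO).reshape(-1,3)).reshape(w.shape)
    m=(abs(b[...,2])<6)&(b[...,0]>48)&(b[...,0]<160)&(abs(b[...,1])<28)&(hs[...,2]>60)
    q=b[m]; A=np.c_[q[:,0]-95,q[:,1],np.ones(len(q))]; c=np.linalg.lstsq(A,q[:,2],rcond=None)[0]
    print(n,len(q),"z at95",c[2].round(2),"slopes",c[:2].round(3),"xmax",np.percentile(q[:,0],[98,100]).round(1),
      "ymin/max",[np.percentile(q[(q[:,0]>lo)&(q[:,0]<lo+30),1],[0,3,97,100]).round(1).tolist() for lo in(50,80,110)])
    # clip bar / strip, cheeks
    m=(b[...,0]>-70)&(b[...,0]<45)&(abs(b[...,1])<70)&(b[...,2]>60)&(w[...,2]<190)
    q=b[m]; print("  clip high pts",len(q),"y range",np.percentile(q[:,1],[1,99]).round(1),"top",q[q[:,2]>95].mean(0).round(1))
    m=(b[...,0]>-10)&(b[...,0]<45)&(abs(b[...,1])<45)&(b[...,2]>3)&(b[...,2]<24)
    q=b[m]; print("  cheeks y",np.percentile(q[:,1],[1,99]).round(1),"xmax",np.percentile(q[:,0],[98,100]).round(1))
E
```

```text
clock 8.18 grasp [ 616.2 -143.1  115.3] rpy [-3.141  0.     0.249] F [0.8 0.4 0.9] open 1.0 gf 0.0
  tool delta cm [0.78 0.   8.83] |d| 88.7 yawrow -0.0Traceback (most recent call last):
  File "<stdin>", line 10, in <module>
    return _quantile_unchecked(
        a, q, axis, out, overwrite_input, method, keepdims, weights)
    return _ureduce(a,
                    func=_quantile_ureduce_func,
    ...<5 lines>...
                    overwrite_input=overwrite_input,
                    method=method)
    r = func(a, **kwargs)
    result = _quantile(arr,
                       quantiles=q,
    ...<2 lines>...
                       out=out,
                       weights=wgt)
    slices_having_nans = np.isnan(arr[-1, ...])
                                  ~~~^^^^^^^^^
IndexError: index -1 is out of bounds for axis 0 with size 0
```

Call:
apply_moves([
  {"claw":-1,"delta_pos":[0.4,0,2.5],"yaw":0},
  {"claw":-1,"delta_pos":[0.4,0,2.5],"yaw":0},
  {"claw":-1,"delta_pos":[0,0,2],"yaw":0},
  {"claw":-1,"delta_pos":[0,0,1.8],"yaw":0},
  {"claw":-0.5,"delta_pos":[0,0,0],"yaw":0},
  {"claw":0,"delta_pos":[0,0,0],"yaw":0},
  {"claw":0,"delta_pos":[0,0,0],"yaw":0},
  {"claw":0,"delta_pos":[0,0,0],"yaw":0},
], grip_force=30)

```text
clock: 9.18
eef_pos: [623.9, -141.7, 183.4]
tcp_rot: [3.141, -0.001, 0.247]
contact_force: [0.2, -0.3, -0.3]
opening: 0.624
grasp_force: 32.2
```

```bash
cat > m.py <<'E'
from h import *
Rb=R.from_euler("ZY",[YB,-SL])
for n in("top","scene"):
    f=r.grab_frame(n); w=cloud(f); hs=cv2.cvtColor(f["img"],cv2.COLOR_BGR2HSV)
    b=Rb.inv().apply((w-BO).reshape(-1,3)).reshape(w.shape)
    m=(abs(b[...,2])<6)&(b[...,0]>48)&(b[...,0]<160)&(abs(b[...,1])<28)&(hs[...,2]>60)
    q=b[m]; A=np.c_[q[:,0]-95,q[:,1],np.ones(len(q))]; c=np.linalg.lstsq(A,q[:,2],rcond=None)[0]
    P=lambda a,k: np.percentile(a,k).round(1) if len(a) else None
    print(n,len(q),"z at95",c[2].round(2),"slopes",c[:2].round(3),"xmax",P(q[:,0],[98,100]),
      "y",[P(q[(q[:,0]>lo)&(q[:,0]<lo+30),1],[0,3,97,100]) for lo in(50,80,110)])
    m=(b[...,0]>-80)&(b[...,0]<45)&(abs(b[...,1])<70)&(b[...,2]>60)&(w[...,2]<190)
    q=b[m]; print("  clip high pts",len(q),"y",P(q[:,1],[1,99]),"top",q[q[:,2]>95].mean(0).round(1))
    m=(b[...,0]>-10)&(b[...,0]<45)&(abs(b[...,1])<45)&(b[...,2]>3)&(b[...,2]<24)
    q=b[m]; print("  cheeks y",P(q[:,1],[1,99]),"xmax",P(q[:,0],[98,100]))
E
python3 - <<'E'
import m
from h import *
to(bed(130,0,3)+[0,0,80],YB)
E
```

```text
top 347 z at95 -1.63 slopes [-0.005 -0.005] xmax [148.6 150.6] y [array([-18.2, -17.6,  20.9,  22. ]), array([-18.5, -16.5,  19.7,  21.3]), array([-18.1, -17.2,  20.5,  21.2])]
  clip high pts 252 y [-55.7  59.5] top [  4.2   1.9 114.2]
  cheeks y [-34.   37.7] xmax [39.9 40.5]
scene 161 z at95 0.54 slopes [-0.008  0.073] xmax [148.8 149.6] y [array([-20.9, -20.6,  17.3,  18.7]), array([-22. , -20.1,  18. ,  18.7]), array([-23.5, -21.2,  16.9,  19.6])]
  clip high pts 160 y [-59.2  56.9] top [  4.7  -5.2 113.9]
  cheeks y [-37.8  38.4] xmax [39.2 42.4]
clock 9.28 grasp [ 623.9 -141.7   28.3] rpy [ 3.141e+00 -1.000e-03  2.470e-01] F [-0.5  0.2  0.7] open 0.62 gf 32.3
  tool delta cm [ 15.   -31.05 -17.54] |d| 386.8 yawrow 0.081
```

Bed frame confirmed to about 1.5 mm and the plate is gripped at 53 mm. Next: lift and carry.

Call:
apply_moves([
  {"claw":0,"delta_pos":[0,0,-1],"yaw":0},
  {"claw":0,"delta_pos":[0,0,-2],"yaw":0},
  {"claw":0,"delta_pos":[0,0,-2.5],"yaw":0},
  {"claw":0,"delta_pos":[0,0,-2.5],"yaw":0},
  {"claw":0,"delta_pos":[0,0,-2.5],"yaw":0},
  {"claw":0,"delta_pos":[0,0,-2.5],"yaw":0},
  {"claw":0,"delta_pos":[0,0,-2],"yaw":0},
  {"claw":0,"delta_pos":[0,0,-1],"yaw":0},
], grip_force=40)

```text
clock: 10.28
eef_pos: [623.8, -141.7, 344.8]
tcp_rot: [3.141, -0.002, 0.247]
contact_force: [0.0, -0.5, -2.9]
opening: 0.62
grasp_force: 42.9
```

Call:
apply_moves([
  {"claw":0,"delta_pos":[0.7,-1.5,0],"yaw":0},
  {"claw":0,"delta_pos":[1.4,-3.0,0],"yaw":0},
  {"claw":0,"delta_pos":[1.75,-3.7,0],"yaw":0},
  {"claw":0,"delta_pos":[1.75,-3.7,0],"yaw":0},
  {"claw":0,"delta_pos":[1.75,-3.7,0],"yaw":0},
  {"claw":0,"delta_pos":[1.75,-3.7,0],"yaw":0},
  {"claw":0,"delta_pos":[1.75,-3.7,0],"yaw":0},
  {"claw":0,"delta_pos":[1.4,-3.0,0],"yaw":0},
])

```text
clock: 11.28
eef_pos: [678.5, 143.1, 341.3]
tcp_rot: [-3.141, 0.002, 0.248]
contact_force: [-0.5, 0.2, -3.0]
opening: 0.624
grasp_force: 42.9
```

```bash
python3 - <<'E'
from h import *
p=bed(125,0,3);print(p);to(p+[0,0,40],YB)
f=r.grab_frame("scene");cv2.imwrite("pics/s4.png",cv2.resize(f["img"][90:220,230:350],None,fx=4,fy=4,interpolation=cv2.INTER_CUBIC))
E
```

```text
[688.88432319 195.28873491 121.54620608]
clock 11.28 grasp [678.5 143.1 186.3] rpy [-3.141e+00  2.000e-03  2.480e-01] F [-0.5  0.2 -3. ] open 0.624 gf 42.9
  tool delta cm [ 2.29 -4.81  2.47] |d| 58.7 yawrow 0.082
```

View pics/s4.png

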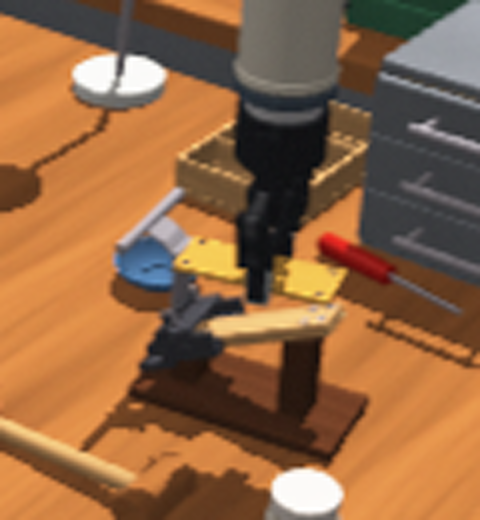

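The plate hangs level in the grip over the board, from crop (180,245) to (345,290). Next: align and come down onto the board's top end with a lighter grip.

Call:
apply_moves([
  {"claw":0,"delta_pos":[0.8,-1.6,0],"yaw":0},
  {"claw":0,"delta_pos":[0.8,-1.6,0],"yaw":0},
  {"claw":0,"delta_pos":[0.7,-1.6,0.5],"yaw":0},
  {"claw":0,"delta_pos":[0,0,1],"yaw":0.082},
  {"claw":0,"delta_pos":[0,0,0.9],"yaw":0},
  {"claw":0,"delta_pos":[0,0,0],"yaw":0},
], grip_force=25)

```text
clock: 12.08
eef_pos: [689.2, 192.4, 317.5]
tcp_rot: [3.141, 0.002, 0.166]
contact_force: [0.1, -0.2, -3.2]
opening: 0.618
grasp_force: 42.9
```

```bash
python3 - <<'E'
from h import *
p=bed(125,0,3);to(p,YB)
E
```

```text
clock 12.07 grasp [689.2 192.4 162.5] rpy [3.141e+00 2.000e-03 1.660e-01] F [ 0.1 -0.2 -3.2] open 0.618 gf 42.9
  tool delta cm [ 0.02 -0.29  4.1 ] |d| 41.1 yawrow 0.0
```

Call:
apply_moves([
  {"claw":0,"delta_pos":[0,-0.27,1.5],"yaw":0},
  {"claw":0,"delta_pos":[0,0,1.2],"yaw":0},
  {"claw":0,"delta_pos":[0,0,0.4],"yaw":0},
  {"claw":0,"delta_pos":[0,0,0.3],"yaw":0},
  {"claw":0,"delta_pos":[0,0,0],"yaw":0},
], grip_force=25)

```text
clock: 12.7
eef_pos: [688.6, 195.1, 285.8]
tcp_rot: [3.141, 0.001, 0.165]
contact_force: [-7.0, -0.9, 6.4]
opening: 0.614
grasp_force: 44.0
```

Call:
apply_moves([
  {"claw":0,"delta_pos":[0,0,0.3],"yaw":0},
  {"claw":0,"delta_pos":[0,0,0.2],"yaw":0},
  {"claw":0,"delta_pos":[0,0,0],"yaw":0},
])

```text
clock: 13.08
eef_pos: [688.9, 195.1, 281.4]
tcp_rot: [3.142, 0.0, 0.165]
contact_force: [-7.0, -1.6, 9.1]
opening: 0.622
grasp_force: 45.5
```

```bash
python3 - <<'E'
from h import *
p=bed(125,0,3);to(p,YB)
f=r.grab_frame("scene");cv2.imwrite("pics/s5.png",cv2.resize(f["img"][110:220,250:350],None,fx=5,fy=5,interpolation=cv2.INTER_CUBIC))
E
```

```text
clock 13.07 grasp [688.9 195.1 126.4] rpy [3.142 0.    0.165] F [-7.  -1.6  9.1] open 0.622 gf 45.5
  tool delta cm [ 0.   -0.02  0.49] |d| 4.9 yawrow -0.001
```

View pics/s5.png

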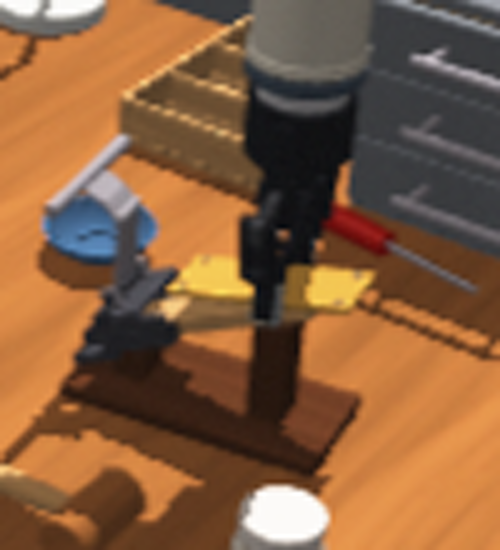

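The plate is pivoting in the grip: its low end at crop (170,280) is dropping toward the board. I'll keep lowering in small steps.

Call:
apply_moves([
  {"claw":0,"delta_pos":[0,0,0.2],"yaw":0},
  {"claw":0,"delta_pos":[0,0,0.15],"yaw":0},
  {"claw":0,"delta_pos":[0,0,0],"yaw":0},
])

```text
clock: 13.5
eef_pos: [689.2, 195.2, 278.2]
tcp_rot: [-3.142, -0.001, 0.165]
contact_force: [-5.5, -2.4, 9.9]
opening: 0.621
grasp_force: 46.9
```

Call:
apply_moves([
  {"claw":0,"delta_pos":[0,0,0.15],"yaw":0},
  {"claw":0,"delta_pos":[0,0,0],"yaw":0},
])

```text
clock: 13.75
eef_pos: [689.3, 195.2, 276.9]
tcp_rot: [-3.142, -0.002, 0.165]
contact_force: [-6.4, -1.9, 10.9]
opening: 0.618
grasp_force: 47.6
```

```bash
cat > pl.py <<'E'
from h import *
Rb=R.from_euler("ZY",[YB,-SL])
for n in("top","scene"):
    f=r.grab_frame(n); w=cloud(f); hs=cv2.cvtColor(f["img"],cv2.COLOR_BGR2HSV)
    b=Rb.inv().apply((w-BO).reshape(-1,3)).reshape(w.shape)
    m=(hs[...,0]>20)&(hs[...,0]<32)&(hs[...,1]>140)&(hs[...,2]>120)&(b[...,0]>-10)&(b[...,0]<220)&(abs(b[...,1])<45)&(abs(b[...,2])<40)
    q=b[m]
    if len(q)<30: print(n,"few",len(q)); continue
    A=np.c_[q[:,0]-100,q[:,1],np.ones(len(q))]; c=np.linalg.lstsq(A,q[:,2],rcond=None)[0]
    rc=cv2.minAreaRect(q[:,:2].astype(np.float32))
    print(n,len(q),"z@100",c[2].round(1),"slope deg x,y",np.degrees(c[:2]).round(1),"x",np.percentile(q[:,0],[0,2,98,100]).round(1),"y",np.percentile(q[:,1],[0,2,98,100]).round(1),"rect",np.round(rc[0],1),np.round(rc[1],1),round(rc[2],1))
E
python3 - <<'E'
import pl
from h import *
p=bed(125,0,3);to(p,YB)
E
```

```text
top few 0
scene 90 z@100 10.8 slope deg x,y [-4.6 -0.9] x [ 47.7  51.8 180.8 183.1] y [-26.  -25.1  16.8  18.2] rect [114.8  -6.1] [ 44.1 134.7] 87.3
clock 13.85 grasp [689.3 195.2 121.9] rpy [-3.142e+00 -1.000e-03  1.650e-01] F [-5.9 -1.8 10.7] open 0.621 gf 47.6
  tool delta cm [-0.04 -0.02  0.03] |d| 0.6 yawrow -0.001
```

Call:
apply_moves([
  {"claw":0,"delta_pos":[0,0,0.15],"yaw":0},
  {"claw":0,"delta_pos":[0,0,0.1],"yaw":0},
  {"claw":0,"delta_pos":[0,0,0],"yaw":0},
])

```text
clock: 14.22
eef_pos: [689.6, 195.3, 274.9]
tcp_rot: [-3.142, -0.002, 0.165]
contact_force: [-6.7, -1.5, 13.7]
opening: 0.62
grasp_force: 49.0
```

```bash
python3 - <<'E'
import pl
E
```

```text
top few 0
scene 84 z@100 7.5 slope deg x,y [-0.5 -2. ] x [ 46.5  47.9 179.2 180.4] y [-29.3 -26.7  19.1  25.1] rect [113.5  -6. ] [ 54.  133.7] 85.2
```

Call:
apply_moves([
  {"claw":0,"delta_pos":[-0.45,0,0.21],"yaw":0},
  {"claw":0,"delta_pos":[-0.45,0,0.21],"yaw":0},
  {"claw":0,"delta_pos":[-0.45,0,0.21],"yaw":0},
  {"claw":0,"delta_pos":[-0.45,0,0.21],"yaw":0},
  {"claw":0,"delta_pos":[0,0,0],"yaw":0},
])

```text
clock: 14.95
eef_pos: [673.0, 192.7, 267.2]
tcp_rot: [-3.141, -0.007, 0.165]
contact_force: [-0.7, -0.4, 13.5]
opening: 0.62
grasp_force: 48.9
```

```bash
python3 - <<'E'
import pl
from h import *
to(bed(105,0,3),YB)
f=r.grab_frame("top");cv2.imwrite("pics/t5.png",cv2.resize(f["img"][150:235,165:235],None,fx=7,fy=7,interpolation=cv2.INTER_CUBIC))
E
```

```text
top few 0
scene 73 z@100 7.0 slope deg x,y [ 0.1 -2.6] x [ 29.6  31.4 160.5 162.8] y [-29.  -27.   16.3  18.4] rect [96.1 -7.1] [ 46.4 133.8] 86.8
clock 15.05 grasp [673.1 192.7 112.2] rpy [-3.141 -0.007  0.165] F [-0.3 -0.4 12.4] open 0.62 gf 49.0
  tool delta cm [-0.21  0.   -0.09] |d| 2.3 yawrow -0.001
```

View pics/t5.png

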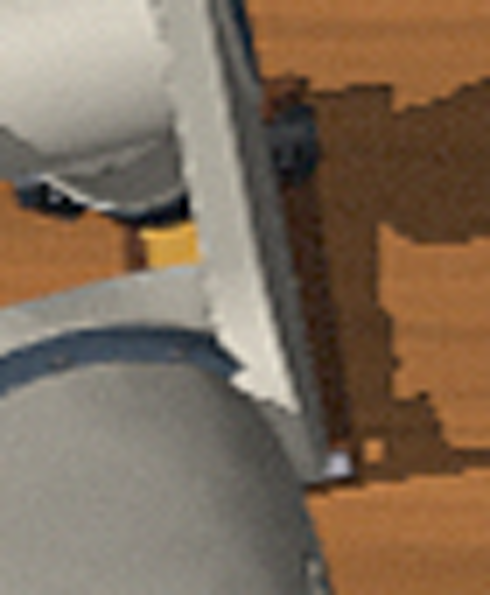

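The arm hides the board from above, with only a sliver of the plate visible at crop (170,245). I'll rely on the scene fit, which has the plate flush with its low end at x≈30 mm, and slide on.

Call:
apply_moves([
  {"claw":0,"delta_pos":[-0.45,0,0.19],"yaw":0},
  {"claw":0,"delta_pos":[-0.45,0,0.19],"yaw":0},
  {"claw":0,"delta_pos":[-0.45,0,0.2],"yaw":0},
  {"claw":0,"delta_pos":[0,0,0],"yaw":0},
])

```text
clock: 15.6
eef_pos: [659.3, 190.4, 260.7]
tcp_rot: [-3.141, -0.006, 0.165]
contact_force: [0.4, -0.3, 9.4]
opening: 0.618
grasp_force: 48.7
```

Call:
apply_moves([
  {"claw":0,"delta_pos":[-0.4,0,0.18],"yaw":0},
  {"claw":0,"delta_pos":[-0.3,0,0.14],"yaw":0},
  {"claw":0,"delta_pos":[0,0,0],"yaw":0},
])

```text
clock: 15.98
eef_pos: [652.6, 189.2, 257.5]
tcp_rot: [-3.141, -0.006, 0.165]
contact_force: [0.1, 0.0, 9.6]
opening: 0.622
grasp_force: 48.7
```

```bash
python3 - <<'E'
import pl
from h import *
to(bed(80,0,3),YB)
E
```

```text
top few 0
scene 56 z@100 7.3 slope deg x,y [-0.2 -1.3] x [ 22.1  22.4 141.4 142.5] y [-27.1 -24.3  14.7  16.5] rect [82.3 -3.5] [ 43.3 121. ] 87.8
clock 16.07 grasp [652.6 189.3 102.5] rpy [-3.141 -0.006  0.165] F [0.4 0.2 9.3] open 0.617 gf 48.7
  tool delta cm [-0.4   0.   -0.01] |d| 4.0 yawrow -0.001
```

Call:
apply_moves([
  {"claw":0,"delta_pos":[-0.2,0,0.09],"yaw":0},
  {"claw":0,"delta_pos":[0,0,0],"yaw":0},
])

```text
clock: 16.32
eef_pos: [650.8, 189.0, 256.6]
tcp_rot: [-3.141, -0.006, 0.165]
contact_force: [1.3, 0.2, 9.4]
opening: 0.618
grasp_force: 48.7
```

Call:
apply_moves([
  {"claw":0,"delta_pos":[-0.2,0,0.09],"yaw":0},
  {"claw":0,"delta_pos":[0,0,0],"yaw":0},
])

```text
clock: 16.58
eef_pos: [648.8, 188.6, 255.7]
tcp_rot: [-3.141, -0.006, 0.165]
contact_force: [0.3, 0.1, 9.4]
opening: 0.615
grasp_force: 48.7
```

Call:
apply_moves([
  {"claw":0,"delta_pos":[-0.15,0,0.07],"yaw":0},
  {"claw":0,"delta_pos":[0,0,0],"yaw":0},
])

```text
clock: 16.82
eef_pos: [648.3, 188.5, 255.7]
tcp_rot: [-3.141, -0.009, 0.165]
contact_force: [3.8, -0.3, 10.4]
opening: 0.613
grasp_force: 48.7
```

Call:
apply_moves([
  {"claw":0,"delta_pos":[-0.15,0,0.07],"yaw":0},
  {"claw":0,"delta_pos":[0,0,0],"yaw":0},
])

```text
clock: 17.08
eef_pos: [647.8, 188.4, 255.6]
tcp_rot: [-3.141, -0.012, 0.165]
contact_force: [7.6, 1.1, 9.8]
opening: 0.62
grasp_force: 48.7
```

```bash
python3 - <<'E'
import pl
from h import *
to(bed(80,0,3),YB)
E
```

```text
top few 0
scene 48 z@100 7.2 slope deg x,y [-0.  -0.5] x [ 22.1  22.5 137.6 138.2] y [-22.7 -22.3  13.7  17.6] rect [80.8 -4.1] [116.4  39.1] 2.2
clock 17.18 grasp [647.8 188.4 100.7] rpy [-3.141 -0.012  0.165] F [ 8.3  1.1 10.7] open 0.619 gf 48.7
  tool delta cm [ 0.09  0.   -0.19] |d| 2.1 yawrow -0.001
```

The stop is met: force is rising with no travel, and the upper end is at about 138–140 mm. Release and rise.

Call:
apply_moves([
  {"claw":-0.5,"delta_pos":[0,0,0],"yaw":0},
  {"claw":-0.8,"delta_pos":[0,0,0],"yaw":0},
  {"claw":-0.8,"delta_pos":[0,0,0],"yaw":0},
  {"claw":-0.8,"delta_pos":[0,0,-1],"yaw":0},
  {"claw":-0.8,"delta_pos":[0,0,-3],"yaw":0},
  {"claw":-0.8,"delta_pos":[0,0,-4],"yaw":0},
  {"claw":-0.8,"delta_pos":[0,0,-4],"yaw":0},
  {"claw":-0.8,"delta_pos":[0,0,-3],"yaw":0},
])

```text
clock: 18.18
eef_pos: [644.2, 187.8, 404.3]
tcp_rot: [-3.141, -0.002, 0.165]
contact_force: [-0.4, -0.4, 0.1]
opening: 0.9
grasp_force: 0.0
```

Call:
apply_moves([
  {"claw":-0.3,"delta_pos":[0,-3,0],"yaw":-0.18},
  {"claw":-0.3,"delta_pos":[0,0,0],"yaw":-0.18},
  {"claw":-0.3,"delta_pos":[0,0,0],"yaw":-0.18},
  {"claw":-0.3,"delta_pos":[0,0,0],"yaw":-0.18},
  {"claw":-0.3,"delta_pos":[0,0,0],"yaw":-0.18},
  {"claw":-0.3,"delta_pos":[0,0,0],"yaw":-0.18},
  {"claw":-0.3,"delta_pos":[0,0,0],"yaw":-0.18},
  {"claw":-0.3,"delta_pos":[0,0,0],"yaw":-0.18},
])

```text
clock: 19.18
eef_pos: [639.2, 217.3, 402.3]
tcp_rot: [3.141, -0.0, 1.611]
contact_force: [0.7, 0.2, -0.0]
opening: 0.646
grasp_force: 0.0
```

Call:
apply_moves([
  {"claw":-0.3,"delta_pos":[3,0,0],"yaw":-0.13},
  {"claw":-0.3,"delta_pos":[3,0,0],"yaw":0},
  {"claw":-0.3,"delta_pos":[3,0,0],"yaw":0},
  {"claw":-0.3,"delta_pos":[3,0,0],"yaw":0},
])

```text
clock: 19.68
eef_pos: [623.3, 337.0, 402.3]
tcp_rot: [3.141, -0.0, 1.735]
contact_force: [0.9, 0.0, 0.7]
opening: 0.651
grasp_force: 0.0
```

```bash
python3 - <<'E'
import pl,m
from h import *
print(bed(4,42,114))
to(bed(4,42,114)+[0,0,60],YB+np.pi/2)
E
```

```text
top few 1
scene few 21
top 383 z at95 2.62 slopes [-0.022 -0.002] xmax [148.1 150.8] y [array([-27.8, -26.3,  25.4,  26.3]), array([-27.1, -25. ,  24.8,  26.3]), array([-26.9, -24.9,  25.5,  26.6])]
  clip high pts 253 y [-56.   58.8] top [  4.2   1.8 114. ]
  cheeks y [-33.6  38. ] xmax [43.5 44.6]
scene 94 z at95 2.5 slopes [-0.021  0.073] xmax [150.6 151.7] y [array([-27.2, -27.1,  24.4,  25.1]), array([-26.1, -25.9,  18.7,  21.6]), array([-27.5, -26.2,  24.9,  25.8])]
  clip high pts 162 y [-59.6  57.1] top [  4.9  -5.2 114. ]
  cheeks y [-36.7  36.7] xmax [42.  44.9]
[527.5257709  210.8705879  171.00956077]
clock 19.88 grasp [623.3 336.3 247. ] rpy [3.142 0.    1.736] F [ 0.  -0.1 -0.3] open 0.648 gf 0.0
  tool delta cm [-10.8  -11.51   1.6 ] |d| 158.7 yawrow -0.001
```

```bash
cat > q.py <<'E'
from h import *
Rb=R.from_euler("ZY",[YB,-SL])
def q():
  for n in("top","scene"):
    f=r.grab_frame(n); w=cloud(f)
    b=Rb.inv().apply((w-BO).reshape(-1,3)).reshape(w.shape)
    m=(b[...,2]>2.8)&(b[...,2]<10)&(b[...,0]>46)&(b[...,0]<170)&(abs(b[...,1])<33)
    q=b[m];A=np.c_[q[:,0]-100,q[:,1],np.ones(len(q))]; c=np.linalg.lstsq(A,q[:,2],rcond=None)[0]
    q2=q[q[:,0]>60]; ev=[]
    for lo in range(50,135,12):
        s=q[(q[:,0]>=lo)&(q[:,0]<lo+12),1]
        ev.append((lo+6,s.min().round(1),s.max().round(1)) if len(s) else 0)
    print(n,len(q),"z@100",c[2].round(1),"slope deg",np.degrees(c[:2]).round(1),"xmax",np.percentile(q[:,0],[95,98,100]).round(1),"rect",cv2.minAreaRect(q2[:,:2].astype(np.float32)),*ev)
q()
E
python3 q.py
```

```text
top 290 z@100 5.4 slope deg [0.1 0.1] xmax [136.4 139.4 142.9] rect ((101.53591918945312, -0.9047584533691406), (52.90959167480469, 82.67272186279297), 89.7413558959961) (56, np.float64(-27.7), np.float64(25.3)) (68, np.float64(-27.1), np.float64(23.4)) (80, np.float64(-26.3), np.float64(23.8)) (92, np.float64(-26.3), np.float64(25.6)) (104, np.float64(-27.4), np.float64(25.5)) (116, np.float64(-27.3), np.float64(24.1)) (128, np.float64(-26.4), np.float64(24.9)) (140, np.float64(-26.8), np.float64(25.4))
scene 169 z@100 7.0 slope deg [-0.4  0.7] xmax [137.7 139.1 140.7] rect ((99.91848754882812, -2.3633460998535156), (81.2029037475586, 58.70939636230469), 2.186025381088257) (56, np.float64(-29.8), np.float64(23.0)) (68, np.float64(-31.4), np.float64(20.5)) (80, np.float64(-30.4), np.float64(24.2)) (92, np.float64(-28.8), np.float64(25.6)) (104, np.float64(-31.7), np.float64(23.1)) (116, np.float64(-29.9), np.float64(27.5)) (128, np.float64(-30.5), np.float64(19.2)) (140, np.float64(-24.3), np.float64(24.5))
```

Call:
apply_moves([
  {"claw":-0.3,"delta_pos":[-2,-2.9,0],"yaw":0},
  {"claw":-0.3,"delta_pos":[-2,-2.9,0],"yaw":0},
  {"claw":-0.3,"delta_pos":[-2,-2.9,0],"yaw":0},
  {"claw":-0.3,"delta_pos":[-2,-2.8,0],"yaw":0},
  {"claw":-0.3,"delta_pos":[-2.8,0,0.8],"yaw":0},
  {"claw":-0.3,"delta_pos":[0,0,0.8],"yaw":0},
  {"claw":-0.3,"delta_pos":[0,0,0],"yaw":0},
])

```text
clock: 20.85
eef_pos: [527.8, 210.5, 385.2]
tcp_rot: [-3.141, -0.0, 1.734]
contact_force: [-0.3, 0.3, -0.9]
opening: 0.65
grasp_force: 0.0
```

```bash
python3 - <<'E'
from h import *
to(bed(4,42,114),YB+np.pi/2)
E
```

```text
clock 20.85 grasp [527.8 210.5 230.2] rpy [-3.141 -0.     1.734] F [-0.3  0.3 -0.9] open 0.65 gf 0.0
  tool delta cm [ 0.04 -0.02  5.92] |d| 59.2 yawrow -0.003
```

Plate flush and straight, upper end at 140 mm. Now pinch the bar.

Call:
apply_moves([
  {"claw":-0.3,"delta_pos":[0,0,2],"yaw":0},
  {"claw":-0.3,"delta_pos":[0,0,2],"yaw":0},
  {"claw":-0.3,"delta_pos":[0,0,1.7],"yaw":0},
  {"claw":0.4,"delta_pos":[0,0,0],"yaw":0},
  {"claw":0.8,"delta_pos":[0,0,0],"yaw":0},
  {"claw":1,"delta_pos":[0,0,0],"yaw":0},
  {"claw":1,"delta_pos":[0,0,0],"yaw":0},
  {"claw":1,"delta_pos":[0,0,0],"yaw":0},
], grip_force=25)

```text
clock: 21.85
eef_pos: [527.4, 210.9, 329.3]
tcp_rot: [-3.141, -0.0, 1.735]
contact_force: [-5.4, 0.1, 4.8]
opening: 0.126
grasp_force: 24.5
```

Call:
apply_moves([
  {"claw":1,"delta_pos":[0,1.48,-0.38],"yaw":0},
  {"claw":1,"delta_pos":[0,1.52,-0.12],"yaw":0},
  {"claw":1,"delta_pos":[0,1.51,0.13],"yaw":0},
  {"claw":1,"delta_pos":[0,1.47,0.39],"yaw":0},
  {"claw":1,"delta_pos":[0,1.38,0.62],"yaw":0},
  {"claw":1,"delta_pos":[0,1.26,0.86],"yaw":0},
])

```text
clock: 22.6
eef_pos: [613.9, 225.2, 313.3]
tcp_rot: [3.14, -0.0, 1.735]
contact_force: [-0.5, 1.6, -0.9]
opening: 0.129
grasp_force: 25.0
```

```bash
python3 - <<'E'
from h import *
to(bed(85,42,36),YB+np.pi/2)
E
```

```text
clock 22.6 grasp [613.9 225.2 158.3] rpy [ 3.14  -0.     1.735] F [-0.5  1.6 -0.9] open 0.129 gf 25.0
  tool delta cm [0.02 1.88 2.37] |d| 30.3 yawrow -0.002
```

Call:
apply_moves([
  {"claw":1,"delta_pos":[0,0.56,0.5],"yaw":0},
  {"claw":1,"delta_pos":[0,0.52,0.55],"yaw":0},
  {"claw":1,"delta_pos":[0,0.46,0.6],"yaw":0},
  {"claw":1,"delta_pos":[0,0.42,0.6],"yaw":0},
  {"claw":1,"delta_pos":[0,0,0],"yaw":0},
  {"claw":0.3,"delta_pos":[0,0,0],"yaw":0},
  {"claw":-0.3,"delta_pos":[0,0,0],"yaw":0},
  {"claw":-0.3,"delta_pos":[0,0,0],"yaw":0},
])

```text
clock: 23.6
eef_pos: [631.9, 227.9, 291.2]
tcp_rot: [-3.141, 0.0, 1.735]
contact_force: [-0.5, -0.1, -0.6]
opening: 0.649
grasp_force: 0.0
```

Call:
apply_moves([
  {"claw":-0.3,"delta_pos":[0,0,0],"yaw":0},
  {"claw":-0.3,"delta_pos":[0,0,-2],"yaw":0},
  {"claw":-0.3,"delta_pos":[0,0,-3],"yaw":0},
  {"claw":-0.3,"delta_pos":[0,0,-4],"yaw":0},
  {"claw":-0.3,"delta_pos":[0,0,-4],"yaw":0},
  {"claw":-0.3,"delta_pos":[0,-4,-2],"yaw":0},
  {"claw":-0.3,"delta_pos":[2,-4,0],"yaw":0},
  {"claw":-0.3,"delta_pos":[2,-4,0],"yaw":0},
])

```text
clock: 24.6
eef_pos: [506.0, 247.9, 443.2]
tcp_rot: [3.139, -0.001, 1.734]
contact_force: [0.7, 0.8, 0.1]
opening: 0.65
grasp_force: 0.0
```

```bash
python3 - <<'E'
from q import *
for n in("top","scene"):
    f=r.grab_frame(n); b=Rb.inv().apply((cloud(f)-BO).reshape(-1,3))
    k=(abs(b[:,0]-85)<16)&(abs(b[:,1])>29)&(abs(b[:,1])<64)&(b[:,2]>25)&(b[:,2]<50)
    print(n,"bar",k.sum(),b[k].mean(0).round(1),"z95",np.percentile(b[k,2],95).round(1))
print(r.sense()["clock"])
f=r.grab_frame("scene");cv2.imwrite("pics/s9.png",cv2.resize(f["img"][110:260,190:350],None,fx=4,fy=4,interpolation=cv2.INTER_CUBIC))
E
```

```text
top 240 z@100 5.3 slope deg [-0.8 -0.3] xmax [138.9 140.2 147.8] rect ((104.07110595703125, -0.5703334808349609), (53.874961853027344, 87.53971862792969), 89.87612915039062) (56, np.float64(-26.1), np.float64(26.4)) (68, np.float64(-27.3), np.float64(26.1)) (80, np.float64(-27.1), np.float64(22.8)) (92, np.float64(-27.5), np.float64(25.1)) (104, np.float64(-27.3), np.float64(25.1)) (116, np.float64(-27.2), np.float64(26.3)) (128, np.float64(-26.5), np.float64(24.6)) (140, np.float64(-27.6), np.float64(25.6))
scene 165 z@100 7.0 slope deg [-0.6  1. ] xmax [138.  139.6 145.3] rect ((103.79525756835938, -3.4931774139404297), (55.3133544921875, 83.780029296875), 87.63819122314453) (56, np.float64(-30.7), np.float64(23.5)) (68, np.float64(-27.9), np.float64(22.3)) (80, np.float64(-27.9), np.float64(25.2)) (92, np.float64(-29.7), np.float64(22.2)) (104, np.float64(-31.3), np.float64(20.4)) (116, np.float64(-29.5), np.float64(22.8)) (128, np.float64(-29.4), np.float64(23.3)) (140, np.float64(-30.6), np.float64(22.7))
top bar 70 [85.7  4.9 39. ] z95 43.1
scene bar 42 [ 86.5 -11.3  39.5] z95 44.6
24.8
```

View pics/s9.png

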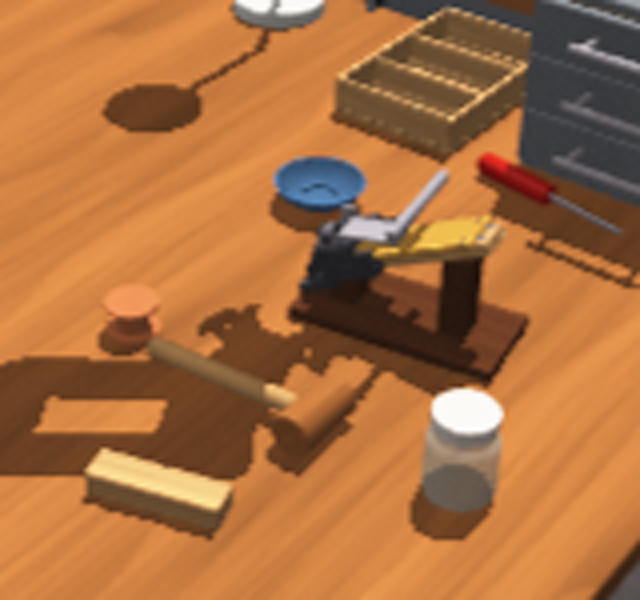

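The last picture shows the plate lying flat on the board at crop (445,235) and the clip down on it with its bar at (420,205). The bystanders are unmoved and the arm is clear. Measured: bar centre about 37 mm above the board (clip ≈0.05 rad) and the plate's upper end at about 140 mm.

```bash
python3 -c "
from rig import r
print(r.sign_off())"
```

```text
the job is handed in; nothing more can be done
None
```

The job is handed in: by my measurements the plate lies flat and straight on the board, home against the stop, with the clip closed down on it and the other things where they were, at about 25 s of the 72 s allowed; no verdict came back.

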